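Shut and latch the reject cage gate

ROBOT

A 7-joint arm with a two-finger parallel gripper is mounted at the origin on the work surface. World frame = base frame: x ahead of the robot, y to its left, z up, the work surface at z = 0. Lengths are in m, angles in rad, forces in N, time in s.
With the tool pointing down it reaches from about 0.4 to 0.9 m from the base axis. Payload 5.5 kg.
Tool frame: the origin (TCP) lies at the very end of the fingers, on their centre line; the grasp point (between the pads) lies 19 mm behind it (arm.tcp_to_grasp is the distance from the TCP to the grasp point, in m); z points along the fingers, y is the line along which they close (so a half turn about z gives the same grasp; the last joint's range is limited). The gripper opens to 85 mm and grips with 20 to 120 N. Pads are 22 mm wide; open, the fingers measure 114 mm over their backs; the gripper's body (76 mm by 85 mm) begins 54 mm behind the grasp point. The pads swing forward as they close: fully open they stand 13 mm farther back than shut.
Start: joints at [1.543, 0.501, -0.427, 1.55, 0.221, 1.138, -0.21], TCP at [0.186, -0.623, 0.231] pointing down, gripper open.
Joint ranges: [-2.88, 2.88], [-0.31, 2.03], [-1.54, 1.56], [0.2, 2.42], [-1.41, 4.55], [0.19, 2.02], [-2.57, 2.57]. Speed limits (rad/s): [2.57, 2.57, 3.14, 3.14, 3.14, 3.14, 3.14].

INTERFACE

Orientations are given as a unit quaternion [w, x, y, z].
In Python, from station import arm gives the robot as it stands.
- The arm moves only by the tool step_arm, never from a script. Its argument "motion" is a list of rows, each a list of 3 entries, a list of its own where there are three numbers: the gripper command: -1 is shut, 1 is fully open, values between are in proportion, then the shift along the world's x, y, z each as a share of 5 cm, from -1 to 1, then the turn about the world's z as a share of 6 degrees, from -1 to 1. In form: [[jaw, [tx, ty, tz], spin], ...]. A call has 1 to 5 rows; each row shifts and turns the commanded pose from where the row before left it; what a row does not reach is not made up. A row lasts 1/10 s, in which the tool goes at most 50 mm and 8.59 degrees, less where a joint would pass 70% of its speed; a pose out of reach is approached as far as the arm can. A call with a number of a shift or a turn outside -1 to 1 is refused whole. A call with a gripper value outside its range is refused whole. The fingers move at their own pace and stop on an object; the grip force is fixed at half the most. Time passes only in rows, so rows that do not move let the fingers close. It gives the time, the measured TCP pose, the force, the opening and the grip force at its end, in the units of the state.
- arm.get_obs(): the state, without advancing time (a new reading comes with each control period).
- arm.get_image(name): name is "scene" or "side" or "wrist"; returns the picture (400x640x3 uint8, red, green, blue); there is no depth.
- arm.camera_model(name): a dict with "K" (3x3 intrinsics, pixels), "R" (3x3) and "t" (3): a world point X has camera coordinates R X + t; the wrist camera has in their place "tool_from_camera" (4x4, takes a point from camera to tool coordinates, whose origin is the TCP and whose axes are the flange's). Camera axes: x right, y down, z forward; pixel columns grow to the right and rows downward; lengths in m; the calibration is good to about 2 mm. A picture is of the moment at which its call begins: read the wrist's pose just before it. camera_model takes no time and is no camera call.
- arm.job_done(): hands the job in; it is judged then, once.
The state is a dict: "t": time; "joints": joint angles; "joint_vel": joint speeds; "effort": joint torques, N m; "ee_pos": TCP position; "tool_rot": TCP orientation; "ft_force": force on the tool from outside, world axes, zero at the start; "torque": the same for the moment, N m; "width": finger opening in m; "grasp_force": force on a finger pad.
Only numpy, scipy, OpenCV 4.12 (cv2) and the standard library are available. Lean on these libraries where they do the work, as an engineer would, in place of code of your own. Each camera call takes 0.05 s, during which the arm holds its last target. There are 200 camera calls.

TASK

The gate of the wire-mesh reject cage is held open by its latch bar. Lift the bar by its red knob over the hold-open lug, swing the gate shut with the bar still raised above the catch, press it gently against the spring buffer until the bar can come down behind the catch lip, and let the bar down fully home so that the gate stays latched; then let go. Do not slam the gate or strain the catch, and leave the other things on the bench and in the cage where they are.

Things in the scene. Friction and masses are not known exactly. Their poses are not given: they have to be found in the camera images.
- hinge (a point): Point on the upright hinge axis of the gate, 140 mm above the bench. The gate is the front of a low blue wire-mesh cage, 285 mm wide, 110 mm high. Cage frame (same for catch_mark, buffer_mark, holdopen): +x from the gate plane into the cage, roughly away from the robot; +y along the shut gate from catch to hinge; z up. Fixed.
- catch_mark (a point): Nominal place of the latch bar's nose when latched: 140 mm above the bench, 250 mm from the hinge axis along the shut gate. The yellow catch head is clamped up to 18 mm from this mark, either way along the swing (cage x), and its true setting is not measured; it shifts lip and buffer together, hence the gate angle of latching, by up to 0.072 rad.
- catch: Catch beyond the gate's free end; origin at the foot of its bracket, below catch_mark (does not show the head's setting). The yellow head has an upright square lip, 32 mm thick along the swing, 12 mm wide, top 148 mm above the bench, on the side the gate comes from, and a black buffer behind it. The bar goes down between lip and buffer. Over 13 N on it in all (lip and buffer added) damages it.
- buffer_mark (a point): Nominal middle of the face of the black spring buffer, an upright 14 mm round post 128 to 195 mm above the bench (so it meets the raised bar too). Spring 3 N per mm from zero, oil-damped (0.4 N per mm/s), 14 mm travel. Free gap from lip to buffer 8.5 mm, bar 10 mm: the bar must press it in at least 1.5 mm (4.5 N at the buffer) to come down behind the lip; the spring then holds it to the lip.
- holdopen (a point): Middle of the hold-open bracket: a yellow plate on a post in front of the cage, 250 mm from the hinge axis at gate angle 1.1 rad; point 140 mm above the bench. Two upright yellow lugs, 8 mm thick, 70 mm apart, tops 148 mm above the bench, hold the bar's nose loosely between them at the start. Fixed.
- knob (a point): Centre of the red ball knob, 28 mm diameter, on a 10 mm stem on top of the latch bar; 182 mm above the bench with the bar down; 185 mm from the hinge axis, 155 mm beyond the bar's pivot and 42 mm higher than it. Take it from above; fingers may straddle the bar (10 mm thick, top 148 mm above the bench). Lugs and catch begin 50 mm farther out.
- bar_pivot (a point): Level pivot of the steel latch bar, on the gate 30 mm from the hinge axis towards the free end, 140 mm above the bench. The bar is 10 mm thick, 16 mm high, and its nose reaches 266 mm from the hinge axis.
- gate (a joint): Gate angle about its upright hinge, rad: 0 is shut at the nominal catch setting, positive is open towards the robot (shutting turns it counter-clockwise seen from above); 1.0 to 1.2 at the start. Latched it reads -0.08 to +0.08, by the catch's setting. Hinge friction about 0.25 N m: the gate stays where it is left.
- latch_bar (a joint): Latch bar angle about its pivot, rad: 0 is level (fully down, at rest), positive is nose up, limit 0.5. It falls by its own weight (0.2 to 0.4 kg). Its lower edge clears lugs and lip above about 0.09 (knob raised 14 mm); above about 0.26 it would also pass over the buffer.
- bush1: dark steel bushing, 42 mm diameter, 50 mm high, a reject standing inside the cage; leave alone. Origin at the centre of its underside.
- bush2: dark steel bushing, 50 mm diameter, 50 mm high, a reject standing inside the cage; leave alone. Origin at the centre of its underside.
- dial_stand: dial indicator on a grey magnetic base (60 x 50 x 55 mm), about 205 mm high, to the left; leave alone. Origin at the centre of its underside.
- plug_gauge: dark steel plug gauge with a T-bar and a blue ring, 70 mm wide, 72 mm high, to the right; leave alone. Origin at the centre of its underside.
- tape_gun: orange parcel-tape dispenser with a white roll, about 145 x 90 x 55 mm, to the left; leave alone. Origin at the centre of its underside.
- tape_measure: blue tape measure, 70 x 32 x 60 mm, to the right; leave alone. Origin at the centre of its underside.
- pencil: orange pencil, 165 mm long, 9 mm thick, on the bench beside the catch; leave alone. Origin at the centre of its underside.

How it is judged:
On the way, in this order (a step that is already met when the one before it is completed fails the run):
1. the bar is lifted clear of the hold-open lugs while the gate is still open (value of joint latch_bar above 0.08 rad and value of joint gate above 0.9 rad), for 0.1 s.
2. the gate is swung to the catch with the bar raised above the lip (value of joint latch_bar above 0.07 rad and value of joint gate below 0.084 rad), for 0.1 s.
At the end, for the whole second after the job is handed in: The gate stands shut and at rest (gate angle between -0.105 and 0.084 rad) with the latch bar fully down behind the catch lip (bar angle below 0.025 rad), and the knob is released (value of joint latch_bar below 0.025 rad and value of joint gate between -0.105 and 0.084 rad and velocity of joint gate between -0.03 and 0.03 rad/s); the robot touches nothing.
It fails at once if the catch (lip, buffer or bracket) is loaded with more than 13 N in all (contact force between catch and anything else above 13 N).
It fails at once if the gate is slammed (swung shut faster than 1.5 rad/s) (velocity of joint gate below -1.5 rad/s).
It fails at once if another thing on the bench or in the cage is moved by more than 20 mm (distance of any of bush1, bush2, dial_stand, plug_gauge, tape_gun, tape_measure, pencil from where it was at the start of the episode above 0.02 m).
It also fails if it takes over 67 s, if anything falls off the work surface, if the arm or the gripper's body presses on something with over 40 N, if the wrist force passes 120 N, or if a joint passes its speed limit or range.

## Working session

There is one attempt and no reset: what is moved stays moved. The work goes in short steps, Python scripts to look and compute and a tool call to move; the robot and the scene stay as the last step left them, time stands still between calls to the robot, and variables do not carry over. Pictures are saved under pics/ and viewed, at most 13 in all, crops included, and the job is handed in when it is done.

Besides the shell and the picture viewer there is one more tool, called after "Request:" in YAML: its name, and indented under it one key for each argument. step_arm: Moves the arm, as the interface text tells. Its arguments: {"type":"object","properties":{"motion":{"type":"array"}},"required":["motion"]}

```bash
mkdir -p pics; python3 - <<'E'
from station import arm
import cv2
for n in("scene","side"):
    cv2.imwrite(f"pics/{n}0.png",arm.get_image(n)[:,:,::-1])
o=arm.get_obs();print({k:o[k] for k in("t","ee_pos","tool_rot","width","ft_force")},arm.tcp_to_grasp)
for n in("scene","side","wrist"):print(arm.camera_model(n))
E
```

```text
{'t': 0.1, 'ee_pos': array([ 0.18612471, -0.62213962,  0.23035284]), 'tool_rot': array([-8.74399363e-04,  9.89445143e-01,  1.44905266e-01, -9.10346830e-05]), 'width': 0.08506340685389445, 'ft_force': array([-0.35818067, -0.14339397,  0.34849081])} 0.0187
{'K': array([[383.66206856,   0.        , 317.57530938],
       [  0.        , 383.66206856, 204.31131427],
       [  0.        ,   0.        ,   1.        ]]), 'R': array([[ 0.7679381 ,  0.64033041,  0.01574908],
       [ 0.40025986, -0.46053917, -0.7922725 ],
       [-0.50006311,  0.61471997, -0.60996414]]), 't': array([-0.44696021, -0.13050061,  1.33844632])}
{'K': array([[443.32287915,   0.        , 326.79332652],
       [  0.        , 443.32287915, 196.38840166],
       [  0.        ,   0.        ,   1.        ]]), 'R': array([[-0.82588997, -0.56349782,  0.01938954],
       [-0.39128352,  0.548046  , -0.73928532],
       [ 0.40595931, -0.61815515, -0.67311311]]), 't': array([0.45577717, 0.323989  , 1.35978975])}
{'K': array([[309.40215806,   0.        , 318.56909574],
       [  0.        , 309.40215806, 199.54290105],
       [  0.        ,   0.        ,   1.        ]]), 'tool_from_camera': array([[ 6.44444444e-05, -9.63843227e-01, -2.66469941e-01,
         6.65454354e-02],
       [ 9.99999971e-01,  2.43525974e-07,  2.40964220e-04,
         4.40115282e-04],
       [-2.32186839e-04, -2.66469949e-01,  9.63843199e-01,
        -1.42079959e-01],
       [ 0.00000000e+00,  0.00000000e+00,  0.00000000e+00,
         1.00000000e+00]])}
```

View pics/scene0.png

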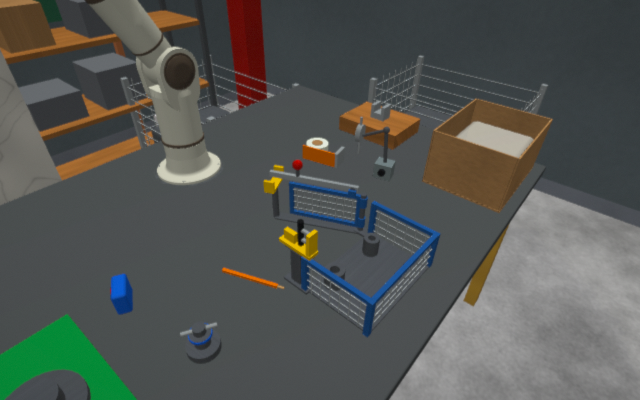

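View pics/side0.png

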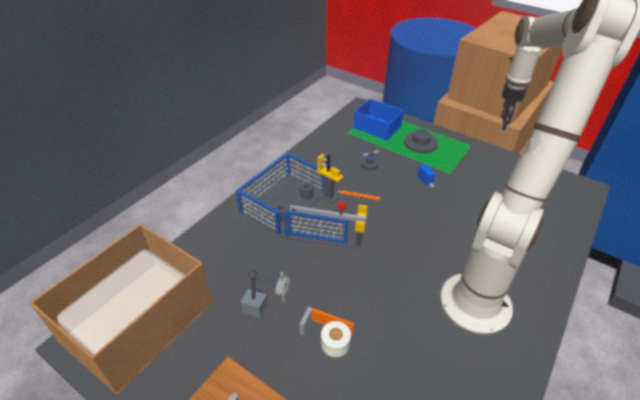

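The scene picture shows the knob near (297,165), the catch near (300,238) and the hinge near (363,195). In the side picture the knob is near (341,207). I'll enlarge both to get finer pixel positions.

```bash
python3 - <<'E'
import cv2,numpy as np
a=cv2.imread("pics/scene0.png")[150:300,250:450]; b=cv2.imread("pics/side0.png")[140:260,225:385]
a=cv2.resize(a,(800,600),interpolation=cv2.INTER_CUBIC); b=cv2.resize(b,(800,600),interpolation=cv2.INTER_CUBIC)
cv2.imwrite("pics/a.png",a);cv2.imwrite("pics/b.png",b)
from scipy import ndimage
for n,(u,v) in dict(scene0=(297,165),side0=(341,207)).items():
    im=cv2.imread(f"pics/{n}.png").astype(int);m=(im[:,:,2]>110)&(im[:,:,1]<50)&(im[:,:,0]<50)
    w=np.zeros_like(m);w[v-12:v+13,u-12:u+13]=1;y,x=np.where(m&w);print(n,x.mean(),y.mean(),len(x),np.ptp(x),np.ptp(y))
E
```

```text
scene0 296.89473684210526 163.33333333333334 57 8 7
side0 341.0 206.0 37 6 6
```

View pics/a.png

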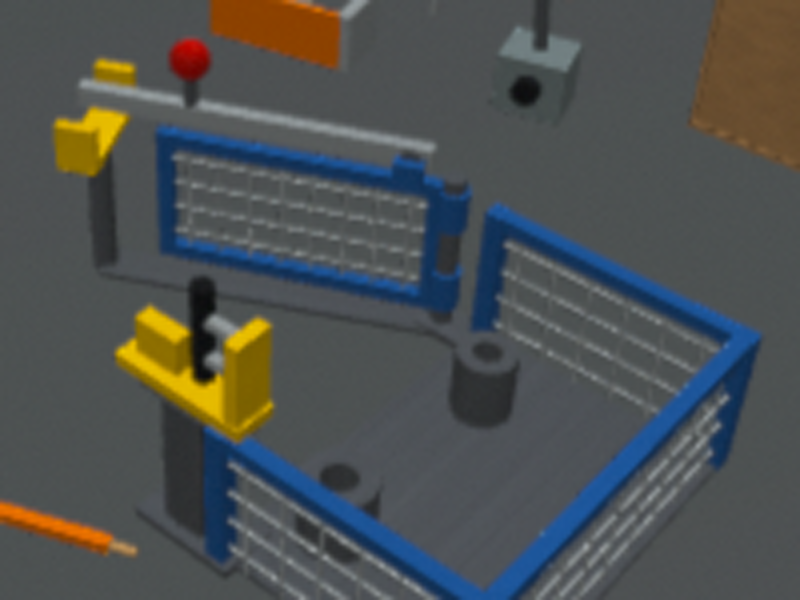

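View pics/b.png

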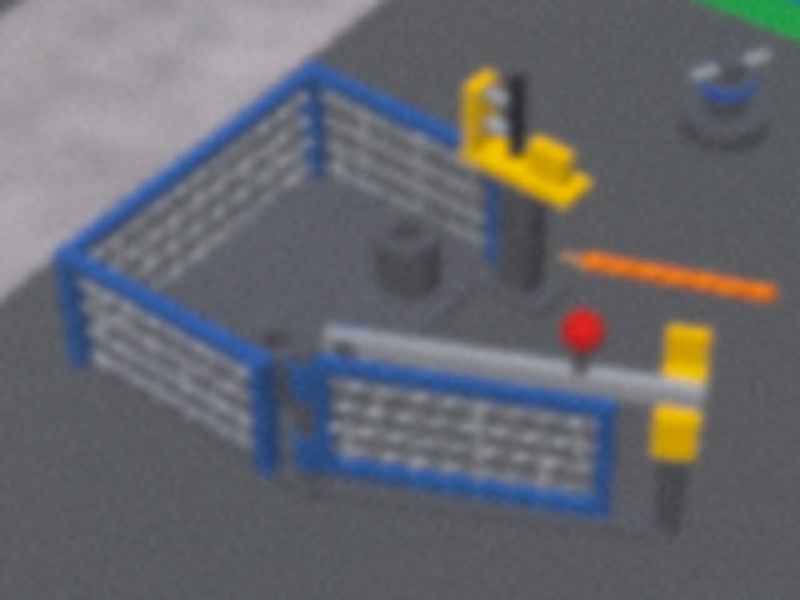

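```bash
cat > h.py <<'E'
import numpy as np,cv2
from station import arm
def P(n):
    c=arm.camera_model(n);return c["K"]@np.c_[c["R"],c["t"]]
def tri(a,b):
    X=cv2.triangulatePoints(P("scene"),P("side"),np.float64(a).reshape(2,1),np.float64(b).reshape(2,1)).ravel();return X[:3]/X[3]
def sc(x,y):return ((x+.5)/4-.5+250,(y+.5)/4-.5+150)
def sd(x,y):return ((x+.5)/5-.5+225,(y+.5)/5-.5+140)
def proj(n,X):
    x=P(n)@np.r_[X,1];return x[:2]/x[2]
E
python3 - <<'E'
from h import *
p=dict(knob=((190,60),(583,330)),nose=((83,84),(706,384)),buftop=((203,283),(515,78)),rear=((433,147),(330,330)),post=((455,184),(272,338)),lipcorner_near=((140,310),(575,153)),)
for k,(a,b) in p.items():
    X=tri(sc(*a),sd(*b));e=np.linalg.norm(proj("scene",X)-sc(*a))
    print(k,X.round(4),"err",e.round(2))
E
```

```text
knob [0.4715 0.0432 0.1813] err 0.02
nose [0.3989 0.0105 0.1481] err 0.64
buftop [ 0.6438 -0.1345  0.1955] err 0.46
rear [0.625  0.1084 0.1472] err 0.23
post [0.6555 0.1163 0.128 ] err 4.97
lipcorner_near [ 0.5939 -0.136   0.1495] err 0.54
```

Fitting these points puts the knob at about (0.4715, 0.043), the hinge at about (0.642, 0.117) and the buffer axis at about (0.643, -0.135). I'm moving to a pose above the knob.

Request:
step_arm:
  motion:
    - [1,[0.47,0.64,0.24],0]
    - [1,[0.47,0.64,0.24],0]
    - [1,[0.47,0.64,0.24],0]
    - [1,[0.47,0.64,0.24],0]
    - [1,[0.47,0.64,0.24],0]

```text
t: 0.6
ee_pos: [0.3045, -0.4611, 0.2914]
tool_rot: [-0.0, 0.989, 0.145, -0.0]
ft_force: [1.2, -0.1, -0.3]
width: 0.0857
grasp_force: 0.0
```

Request:
step_arm:
  motion:
    - [1,[0.47,0.64,0],0.2]
    - [1,[0.47,0.64,0],0.2]
    - [1,[0.47,0.64,0],0.2]
    - [1,[0.47,0.64,0],0.2]
    - [1,[0.47,0.64,0],0.2]

```text
t: 1.1
ee_pos: [0.4218, -0.3012, 0.2911]
tool_rot: [-0.0, 0.98, 0.197, -0.0]
ft_force: [1.2, -1.0, 0.1]
width: 0.0857
grasp_force: 0.0
```

Request:
step_arm:
  motion:
    - [1,[0.1,0.66,0],0]
    - [1,[0.1,0.66,0],0]
    - [1,[0.1,0.66,0],0]
    - [1,[0.1,0.66,0],0]
    - [1,[0.1,0.66,0],0]

```text
t: 1.6
ee_pos: [0.4461, -0.1363, 0.2911]
tool_rot: [-0.0, 0.981, 0.196, -0.0]
ft_force: [-0.2, 1.2, 0.5]
width: 0.0854
grasp_force: 0.0
```

Request:
step_arm:
  motion:
    - [1,[0.1,0.66,0],0]
    - [1,[0.1,0.66,0],0]
    - [1,[0.1,0.66,0],0]
    - [1,[0.1,0.66,0],0]
    - [1,[0,0,0],0]

```text
t: 2.1
ee_pos: [0.4665, -0.0004, 0.2916]
tool_rot: [-0.001, 0.98, 0.2, 0.001]
ft_force: [0.1, 0.3, 0.2]
width: 0.0854
grasp_force: 0.0
```

```bash
cat >> h.py <<'E'
from scipy.spatial.transform import Rotation as Ro
def wrist(save=None):
    o=arm.get_obs();im=arm.get_image("wrist")
    if save:cv2.imwrite(save,im[:,:,::-1])
    c=arm.camera_model("wrist");q=o["tool_rot"];T=np.eye(4);T[:3,:3]=Ro.from_quat([*q[1:],q[0]]).as_matrix();T[:3,3]=o["ee_pos"]
    return im,T@c["tool_from_camera"],c["K"]
def at_z(uv,T,K,z):
    d=T[:3,:3]@np.linalg.solve(K,np.r_[uv,1]);return T[:3,3]+d*(z-T[2,3])/d[2]
E
python3 - <<'E'
from h import *
im,T,K=wrist("pics/w0.png")
i=im.astype(int);m=(i[:,:,0]>90)&(i[:,:,1]<60)&(i[:,:,2]<60)
n,l,s,c=cv2.connectedComponentsWithStats(m.astype(np.uint8));k=1+s[1:,4].argmax()
print(s[k],c[k],at_z(c[k],T,K,.182));print(arm.get_obs()["joints"].round(2))
E
```

```text
[255 156  33  33 683] [271.27379209 171.69838946] [0.47047211 0.04340472 0.182     ]
[ 0.77  0.14 -0.88  1.91  0.12  1.14 -1.33]
```

View pics/w0.png

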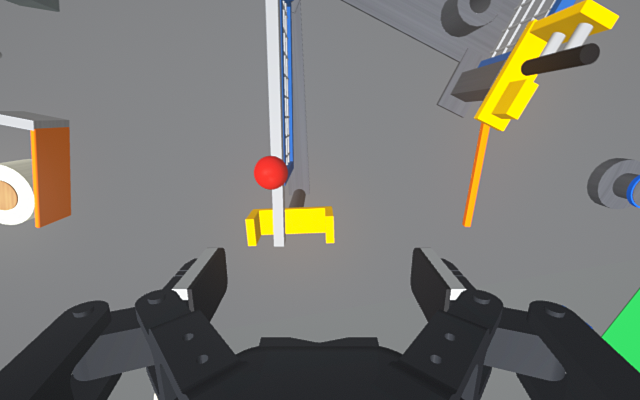

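The wrist view shows the knob at (271,172), with the bar running up the image along the tool's x axis. The catch is at upper right, with its lip at (515,100) and the buffer at (590,52). The knob position agrees with the earlier fit, so I'm descending.

Request:
step_arm:
  motion:
    - [1,[0.04,0.44,0],0]
    - [1,[0.04,0.44,0],0]
    - [1,[0,0,-0.5],0]
    - [1,[0,0,-0.5],0]
    - [1,[0,0,0],0]

```text
t: 2.65
ee_pos: [0.4679, 0.0366, 0.2384]
tool_rot: [-0.001, 0.981, 0.196, -0.003]
ft_force: [-0.7, -0.5, 0.1]
width: 0.0852
grasp_force: 0.0
```

Request:
step_arm:
  motion:
    - [1,[0,0,-0.4],0]
    - [1,[0,0,-0.4],0]
    - [1,[0,0,-0.4],0]
    - [1,[0,0,-0.37],0]
    - [1,[0,0,0],0]

```text
t: 3.15
ee_pos: [0.4691, 0.037, 0.1616]
tool_rot: [-0.0, 0.981, 0.196, -0.002]
ft_force: [-0.3, -1.0, 0.0]
width: 0.0852
grasp_force: 0.0
```

```bash
python3 - <<'E'
from h import *
im,T,K=wrist("pics/w1.png")
print(arm.get_obs()["ee_pos"],arm.get_obs()["ft_force"])
E
```

```text
[0.47005676 0.0374112  0.16280474] [ 0.09595828 -0.22538879  0.66737117]
```

View pics/w1.png

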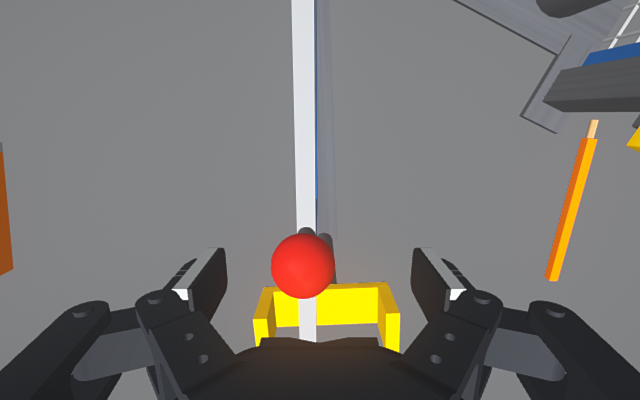

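The knob sits at (303,265), about 6 mm off centre between the fingers. I'll correct that and close.

Request:
step_arm:
  motion:
    - [1,[0.01,0.12,0],0]
    - [1,[0,0,0],0]
    - [-1,[0,0,0],0]
    - [-1,[0,0,0],0]
    - [-1,[0,0,0],0]

```text
t: 3.7
ee_pos: [0.471, 0.0442, 0.1631]
tool_rot: [0.0, 0.981, 0.196, 0.0]
ft_force: [-0.7, 0.3, 1.1]
width: 0.0444
grasp_force: 0.0
```

Request:
step_arm:
  motion:
    - [-1,[0,0,0],0]
    - [-1,[0,0,0],0]
    - [-1,[0,0,0],0]
    - [-1,[0,0,0],0]
    - [-1,[0,0,0],0]

```text
t: 4.2
ee_pos: [0.4709, 0.0442, 0.1631]
tool_rot: [0.0, 0.981, 0.196, -0.0]
ft_force: [-0.9, 0.1, 4.9]
width: 0.0251
grasp_force: 58.5
```

Request:
step_arm:
  motion:
    - [-1,[0.03,0.013,0.1],0]
    - [-1,[0.03,0.013,0.1],0]
    - [-1,[0.03,0.013,0.1],0]
    - [-1,[0.03,0.013,0.1],0]
    - [-1,[0.03,0.013,0.1],0]

```text
t: 4.7
ee_pos: [0.479, 0.0477, 0.1882]
tool_rot: [-0.0, 0.981, 0.197, 0.001]
ft_force: [5.2, 0.6, -6.2]
width: 0.0252
grasp_force: 59.2
```

Request:
step_arm:
  motion:
    - [-1,[0,0,0],0]
    - [-1,[0,0,0],0]

```text
t: 4.9
ee_pos: [0.4789, 0.0477, 0.188]
tool_rot: [-0.0, 0.981, 0.197, 0.001]
ft_force: [3.1, 1.2, -6.6]
width: 0.0249
grasp_force: 59.1
```

```bash
python3 - <<'E'
from h import *
im,T,K=wrist()
s=arm.get_image("side")[130:250,260:420,::-1]
s=cv2.resize(s,(533,400),interpolation=cv2.INTER_CUBIC)
w=im[:,:,::-1][120:400,180:500]
cv2.imwrite("pics/m.png",np.hstack([s,cv2.resize(w,(267,234)) if 0 else np.vstack([cv2.resize(w,(267,234)),np.zeros((166,267,3),np.uint8)])]))
E
```

```text
(no output)
```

View pics/m.png

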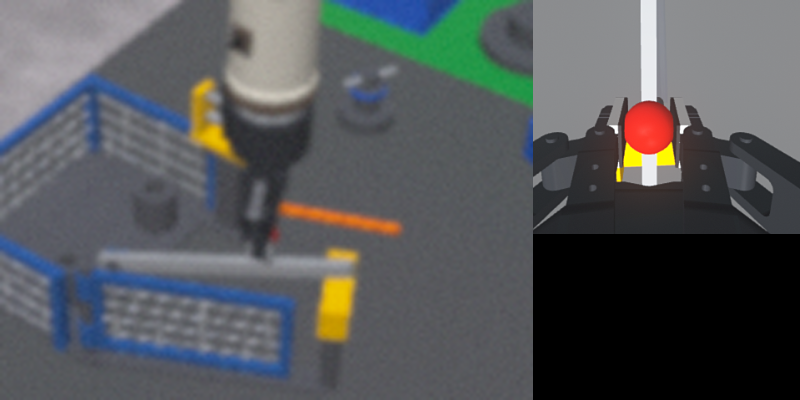

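The bar now clears the lugs, lifted by about 0.166 rad, and the hinge is at about (0.6407, 0.117). Next I'll work out the arc steps.

```bash
python3 - <<'E'
import numpy as np
H=np.array([.6407,.117]);r=.176;k=np.arange(21);a=3.5466+k*np.radians(3)
p=H+r*np.c_[np.cos(a),np.sin(a)];print((np.diff(p,axis=0)/.05).round(3).tolist());print(p[[5,10,15,20]])
E
```

```text
[[0.077, -0.167], [0.086, -0.163], [0.094, -0.158], [0.102, -0.153], [0.11, -0.148], [0.118, -0.142], [0.125, -0.135], [0.132, -0.129], [0.138, -0.122], [0.145, -0.114], [0.15, -0.106], [0.156, -0.098], [0.161, -0.09], [0.165, -0.082], [0.169, -0.073], [0.173, -0.064], [0.176, -0.055], [0.179, -0.046], [0.181, -0.036], [0.182, -0.027]]
[[ 0.50239909  0.00814754]
 [ 0.53528467 -0.02393831]
 [ 0.57535413 -0.04641945]
 [ 0.6198768  -0.05776382]]
```

Request:
step_arm:
  motion:
    - [-1,[0.077,-0.167,0],0.5]
    - [-1,[0.086,-0.163,0],0.5]
    - [-1,[0.094,-0.158,0],0.5]
    - [-1,[0.102,-0.153,0],0.5]
    - [-1,[0.11,-0.148,0],0.5]

```text
t: 5.5
ee_pos: [0.5015, 0.0087, 0.1875]
tool_rot: [-0.001, 0.946, 0.324, -0.0]
ft_force: [4.0, 3.0, -5.8]
width: 0.0248
grasp_force: 59.3
```

Request:
step_arm:
  motion:
    - [-1,[0.118,-0.142,0],0.5]
    - [-1,[0.125,-0.135,0],0.5]
    - [-1,[0.132,-0.129,0],0.5]
    - [-1,[0.138,-0.122,0],0.5]
    - [-1,[0.145,-0.114,0],0.5]

```text
t: 6.0
ee_pos: [0.5339, -0.0238, 0.1872]
tool_rot: [-0.001, 0.896, 0.444, -0.001]
ft_force: [1.3, 1.4, -5.7]
width: 0.0249
grasp_force: 59.4
```

Request:
step_arm:
  motion:
    - [-1,[0.15,-0.106,0],0.5]
    - [-1,[0.156,-0.098,0],0.5]
    - [-1,[0.161,-0.09,0],0.5]
    - [-1,[0.165,-0.082,0],0.5]
    - [-1,[0.169,-0.073,0],0.5]

```text
t: 6.5
ee_pos: [0.5737, -0.0468, 0.1869]
tool_rot: [-0.001, 0.83, 0.557, -0.001]
ft_force: [-0.4, 0.6, -4.4]
width: 0.0252
grasp_force: 59.5
```

```bash
python3 - <<'E'
from h import *
o=arm.get_obs();print(o["ee_pos"],o["ft_force"])
im,T,K=wrist("pics/w2.png");np.savez("w2.npz",T=T,K=K)
E
```

```text
[ 0.57365477 -0.04679077  0.18694191] [-0.36684842  0.61788043 -4.40788109]
```

View pics/w2.png

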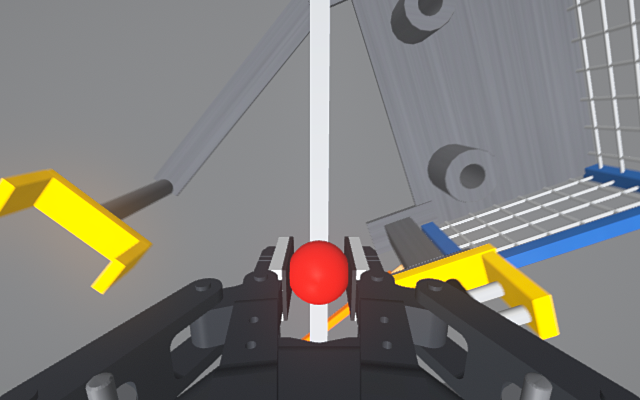

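The grip is holding and the bar is aligned with the tool, with the knob at (319,272). I'm continuing and will slow down near the catch.

Request:
step_arm:
  motion:
    - [-1,[0.173,-0.064,0],0.5]
    - [-1,[0.176,-0.055,0],0.5]
    - [-1,[0.179,-0.046,0],0.5]
    - [-1,[0.181,-0.036,0],0.5]
    - [-1,[0.182,-0.027,0],0.5]

```text
t: 7.05
ee_pos: [0.6181, -0.0586, 0.1869]
tool_rot: [-0.001, 0.751, 0.661, -0.002]
ft_force: [-1.0, -1.0, -5.3]
width: 0.0249
grasp_force: 59.8
```

Request:
step_arm:
  motion:
    - [-1,[0,0,0],0]
    - [-1,[0,0,0],0]

```text
t: 7.25
ee_pos: [0.6188, -0.0585, 0.1874]
tool_rot: [-0.0, 0.752, 0.66, -0.001]
ft_force: [0.8, -1.8, -3.2]
width: 0.0249
grasp_force: 59.9
```

```bash
python3 - <<'E'
from h import *
o=arm.get_obs();print(o["ee_pos"],o["ft_force"],o["torque"])
H=np.array([.6407,.117]);r=.176
for n in("scene","side"):
    im=arm.get_image(n);cv2.imwrite(f"pics/{n}2.png",im[:,:,::-1])
a=cv2.imread("pics/scene2.png")[190:290,250:350];b=cv2.imread("pics/side2.png")[140:240,280:380]
cv2.imwrite("pics/ab.png",np.hstack([cv2.resize(x,(400,400),interpolation=cv2.INTER_CUBIC) for x in(a,b)]))
E
```

```text
[ 0.61884519 -0.05849526  0.18738121] [ 0.81181552 -1.76996849 -3.16089028] [-0.56205606 -0.27576463 -0.09246494]
```

View pics/ab.png

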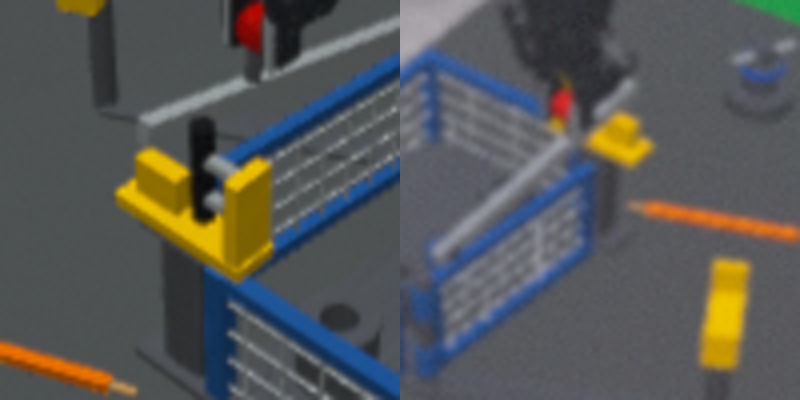

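The bar's nose is above the lip and short of the buffer in both views. I'll approach gently and watch Fx.

Request:
step_arm:
  motion:
    - [-1,[0.036,-0.004,0],0.1]
    - [-1,[0.036,-0.004,0],0.1]
    - [-1,[0.036,-0.004,0],0.1]
    - [-1,[0.036,-0.003,0],0.1]
    - [-1,[0.036,-0.003,0],0.1]

```text
t: 7.85
ee_pos: [0.6283, -0.0592, 0.1877]
tool_rot: [0.0, 0.733, 0.68, -0.0]
ft_force: [-0.9, -3.6, -3.3]
width: 0.0252
grasp_force: 60.0
```

Request:
step_arm:
  motion:
    - [-1,[0.01,0,0],0.03]
    - [-1,[0.01,-0.001,0],0.03]
    - [-1,[0.01,0,0],0.03]
    - [-1,[0.01,-0.001,0],0.03]

```text
t: 8.25
ee_pos: [0.6305, -0.0593, 0.1879]
tool_rot: [0.0, 0.729, 0.684, -0.0]
ft_force: [-0.8, -4.8, -1.6]
width: 0.0251
grasp_force: 60.0
```

Request:
step_arm:
  motion:
    - [-1,[0.01,0,0],0.03]
    - [-1,[0.01,-0.001,0],0.03]
    - [-1,[0.01,0,0],0.03]
    - [-1,[0.01,-0.001,0],0.03]

```text
t: 8.65
ee_pos: [0.6325, -0.0594, 0.1879]
tool_rot: [0.0, 0.725, 0.689, -0.0]
ft_force: [-1.2, -3.8, -2.0]
width: 0.0247
grasp_force: 60.0
```

Request:
step_arm:
  motion:
    - [-1,[0.008,-0.005,0],0.025]
    - [-1,[0.008,-0.005,0],0.025]
    - [-1,[0.008,0,0],0.025]

```text
t: 8.95
ee_pos: [0.6335, -0.0594, 0.1879]
tool_rot: [-0.0, 0.722, 0.692, -0.0]
ft_force: [-1.7, -5.0, -0.6]
width: 0.0251
grasp_force: 60.1
```

Request:
step_arm:
  motion:
    - [-1,[0.008,0,0],0.025]
    - [-1,[0.008,0,0],0.025]

```text
t: 9.15
ee_pos: [0.6339, -0.0595, 0.1878]
tool_rot: [-0.0, 0.72, 0.694, -0.0]
ft_force: [-4.0, -3.7, -0.2]
width: 0.0247
grasp_force: 60.2
```

Fx is rising, so the bar has met the buffer. I'll press slowly.

Request:
step_arm:
  motion:
    - [-1,[0.008,0,0],0.02]
    - [-1,[0.008,0,0],0.02]
    - [-1,[0,0,0],0]

```text
t: 9.45
ee_pos: [0.6342, -0.0595, 0.1878]
tool_rot: [-0.001, 0.719, 0.695, -0.001]
ft_force: [-5.1, -5.2, 0.6]
width: 0.0254
grasp_force: 60.3
```

Request:
step_arm:
  motion:
    - [-1,[0.008,0,0],0.02]
    - [-1,[0.008,0,0],0.02]
    - [-1,[0,0,0],0]

```text
t: 9.75
ee_pos: [0.6345, -0.0595, 0.1878]
tool_rot: [-0.001, 0.717, 0.697, -0.001]
ft_force: [-5.9, -3.8, 2.1]
width: 0.0249
grasp_force: 60.4
```

Request:
step_arm:
  motion:
    - [-1,[0.01,-0.015,0],0.02]
    - [-1,[0.01,-0.015,0],0.02]
    - [-1,[0,0,0],0]

```text
t: 10.05
ee_pos: [0.6349, -0.0596, 0.1877]
tool_rot: [-0.002, 0.716, 0.699, -0.001]
ft_force: [-8.3, -1.6, 1.7]
width: 0.0252
grasp_force: 60.4
```

Request:
step_arm:
  motion:
    - [-1,[0.01,0,0],0.02]
    - [-1,[0.01,0,0],0.02]
    - [-1,[0,0,0],0]

```text
t: 10.35
ee_pos: [0.6353, -0.0596, 0.1877]
tool_rot: [-0.002, 0.714, 0.7, -0.002]
ft_force: [-9.6, -2.8, 3.1]
width: 0.0247
grasp_force: 60.6
```

The force at the buffer is about 6–7 N, more than the 4.5 N needed. I'll begin lowering.

Request:
step_arm:
  motion:
    - [-1,[0,-0.02,-0.06],0]
    - [-1,[0,-0.02,-0.06],0]
    - [-1,[0,-0.02,-0.06],0]
    - [-1,[0,-0.02,-0.06],0]
    - [-1,[0,0,0],0]

```text
t: 10.85
ee_pos: [0.6353, -0.0646, 0.1752]
tool_rot: [-0.002, 0.714, 0.7, -0.002]
ft_force: [-8.7, -4.8, 1.1]
width: 0.0251
grasp_force: 60.4
```

Request:
step_arm:
  motion:
    - [-1,[0,-0.018,-0.06],0]
    - [-1,[0,-0.018,-0.06],0]
    - [-1,[0,0,0],0]

```text
t: 11.15
ee_pos: [0.6353, -0.0666, 0.1693]
tool_rot: [-0.002, 0.715, 0.7, -0.002]
ft_force: [-9.1, -4.7, 1.8]
width: 0.0251
grasp_force: 60.5
```

Request:
step_arm:
  motion:
    - [-1,[0,-0.018,-0.06],0]
    - [-1,[0,-0.018,-0.06],0]
    - [-1,[0,0,0],0]

```text
t: 11.45
ee_pos: [0.6353, -0.0683, 0.1636]
tool_rot: [-0.002, 0.715, 0.7, -0.002]
ft_force: [-9.5, -3.7, 3.5]
width: 0.0249
grasp_force: 60.7
```

```bash
python3 - <<'E'
from h import *
o=arm.get_obs();print(o["ee_pos"],o["ft_force"],o["t"])
a=arm.get_image("scene")[190:290,250:350,::-1];b=arm.get_image("side")[130:230,280:380,::-1]
cv2.imwrite("pics/ab2.png",np.hstack([cv2.resize(x,(400,400),interpolation=cv2.INTER_CUBIC) for x in(a,b)]))
E
```

```text
[ 0.63530008 -0.06827187  0.16356769] [-9.54268265 -3.65152326  3.48263284] 11.45
```

View pics/ab2.png

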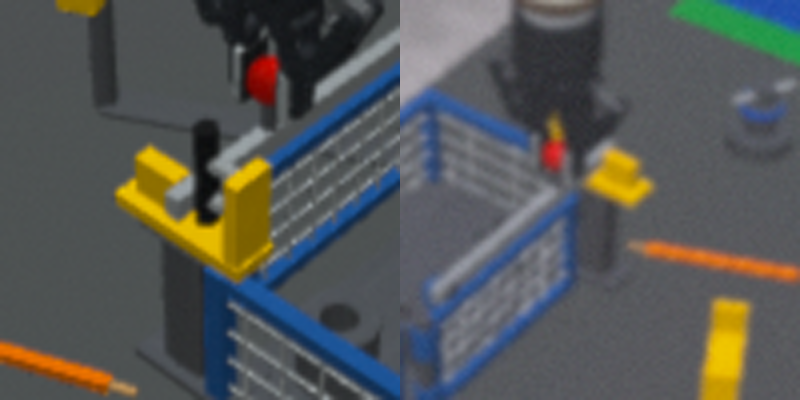

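The nose sits low, between the lip and the buffer post. I'll ease the pressure off until the lip takes the bar, nudge it down, then release.

Request:
step_arm:
  motion:
    - [-1,[-0.02,0,-0.005],0]
    - [-1,[-0.02,0,-0.005],0]
    - [-1,[-0.02,0,-0.005],0]
    - [-1,[0,0,0],0]

```text
t: 11.95
ee_pos: [0.6346, -0.0682, 0.1636]
tool_rot: [-0.0, 0.715, 0.699, -0.0]
ft_force: [-4.1, -3.2, 0.5]
width: 0.025
grasp_force: 60.4
```

Request:
step_arm:
  motion:
    - [-1,[-0.015,0,-0.005],0]
    - [-1,[-0.015,0,-0.005],0]
    - [-1,[0,0,0],0]

```text
t: 12.25
ee_pos: [0.6342, -0.0682, 0.1636]
tool_rot: [0.0, 0.715, 0.699, 0.001]
ft_force: [-1.8, -4.2, 4.5]
width: 0.0252
grasp_force: 60.5
```

Request:
step_arm:
  motion:
    - [0,[0,0,0],0]
    - [0,[0,0,0],0]
    - [0.3,[0,0,0],0]
    - [0.3,[0,0,0],0]
    - [0.3,[0,0,0],0]

```text
t: 12.75
ee_pos: [0.6335, -0.0681, 0.1625]
tool_rot: [-0.0, 0.714, 0.7, 0.0]
ft_force: [0.7, -0.2, -0.2]
width: 0.0553
grasp_force: 0.0
```

Request:
step_arm:
  motion:
    - [0.3,[0,0,0],0]
    - [0.3,[0,0,0.2],0]
    - [0.3,[0,0,0.3],0]
    - [0.3,[0,0,0.5],0]
    - [0.3,[0,0,0.5],0]

```text
t: 13.25
ee_pos: [0.6336, -0.0683, 0.2397]
tool_rot: [0.0, 0.714, 0.7, 0.0]
ft_force: [0.2, 0.4, -0.1]
width: 0.0556
grasp_force: 0.0
```

Request:
step_arm:
  motion:
    - [0.3,[0,0,0.5],0]
    - [0.3,[-0.5,0,0.5],0]
    - [0.3,[-0.8,0,0.3],0]
    - [0.3,[-0.8,0,0],0]
    - [0.3,[0,0,0],0]

```text
t: 13.75
ee_pos: [0.5242, -0.0685, 0.3034]
tool_rot: [0.001, 0.714, 0.7, -0.003]
ft_force: [0.9, -1.5, -0.4]
width: 0.0558
grasp_force: 0.0
```

```bash
python3 - <<'E'
from h import *
o=arm.get_obs();print(o["ee_pos"],o["ft_force"],o["t"])
for n,(u,v) in dict(scene=(315,210),side=(418-100,168)).items():
    im=arm.get_image(n)
    i=im.astype(int);m=(i[:,:,0]>110)&(i[:,:,1]<50)&(i[:,:,2]<50);w=np.zeros_like(m);w[v-25:v+25,u-25:u+25]=1
    y,x=np.where(m&w);print(n,x.mean(),y.mean(),len(x))
    if n=="scene":p=(x.mean(),y.mean()+.8);a=im[170:290,250:410,::-1]
    else: print(tri(p,(x.mean(),y.mean())))
cv2.imwrite("pics/end.png",cv2.resize(a,(800,600),interpolation=cv2.INTER_CUBIC))
E
```

```text
[ 0.52415496 -0.06854229  0.30339011] [ 0.87428011 -1.52715288 -0.40854448] 13.75
scene 316.81609195402297 208.6206896551724 87
side 319.22222222222223 168.44444444444446 18
[ 0.63486529 -0.06958151  0.18182572]
```

View pics/end.png

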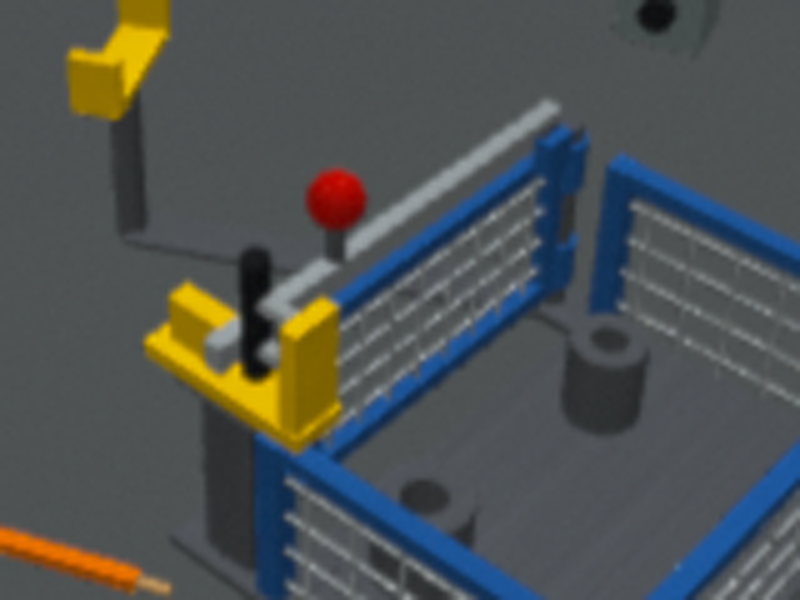

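The bar is fully down behind the lip, with the knob height measured at 0.182 m. The gate is shut and the robot is clear.

```bash
python3 -c "
from station import arm
print(arm.job_done())"
```

```text
the job is handed in; nothing more can be done
None
```

The gate is shut, with the bar seated behind the catch lip (knob back at 182 mm), the knob released and the arm clear; I handed the job in at about 14 s, and no verdict came back.

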